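# Fit the square stake into the bench stake holder

## Task

Take the square-headed steel stake out of the wooden rack and slide its shank straight down into the bore of the stake holder, past the side spring plunger, until it bottoms on the hidden depth stop inside. Press it firmly home on the stop with a push of about 15 N, but never ram, drop or force it: nothing in the holder may take more than about 25 N. Then let go, leaving it standing on the stop in the plunger's grip, and leave the other stakes and the things on the bench where they are.

Things in the scene. Friction and masses are not known exactly. Their poses are not given: they have to be found in the camera images.
- square_stake: The stake to fit: one steel piece 120 mm tall, 0.2 to 0.4 kg, upright in the rack. Origin: centre of the shank's lower end, z up. Round shank 16 mm diameter, z 0 to 60 mm, lowest 6 mm tapering to 10 mm diameter; round collar 28 mm diameter, z 60 to 66; square head 22 by 22 mm with faces square to its x and y, z 66 to 120, flat top. Grip the head by opposite faces, from above.
- stake_collar (a point): Centre of the underside of the square stake's collar, 60 mm above the shank's lower end.
- rack: Fixed wooden block 60 (x) by 190 (y) by 70 mm high, origin at the centre of its underside. Three upright through holes, 21 mm diameter, in a row along its y, at y = -65, 0 and 65 mm; one stake in each, collar resting on the top face (stake origin 10 mm above the bench). Which stake is in which hole varies; rack and holder may change sides.
- ball_stake: Another stake in the rack, to be left there: same shank and collar, with a ball 26 mm in diameter on a 14 mm neck, 120 mm tall. Origin at the shank's lower end.
- cone_stake: Another stake in the rack, to be left there: same shank and collar, with a slender cone (20 mm to 8 mm diameter) on top, 120 mm tall. Origin at the shank's lower end.
- holder: Stake holder fixed to the bench: foot 80 by 80 by 8 mm, upright round barrel 40 mm diameter, 70 mm high in all; upright bore 18 mm diameter, 1 mm wider all round than the shank. Origin at the centre of its underside, z up; the plunger comes in from its +x side, its knob out to 48 mm from the axis, 54 mm above the bench.
- seat_top (a point): Centre of the holder's mouth (top of the bore), 70 mm above the bench, level with the barrel's flat top.
- plunger (a joint): Spring plunger in the holder's side, 54 mm above the bench: round nose, 5 mm radius, tip 4 mm from the bore's axis when fully in. 0 = fully in, positive (m) = pushed out, at most 8 mm. Spring 3.6 N plus 0.8 N per mm. From about 15 mm depth below the rim the shank pushes it out 2 to 4 mm: a bump and then a sliding drag of up to 9 N, before the stop is reached. It holds the stake by friction.
- burnisher: Burnisher lying on the bench between rack and holder: a 12 mm round aluminium handle 100 mm long with a thin 60 mm steel rod. Leave it alone.
- loupe: Magnifying glass lying on the bench beyond rack and holder: ring 56 mm, wooden handle. Leave it alone.
- loupe_case: Small black case, 45 by 40 by 30 mm, on the bench beyond rack and holder. Leave it alone.
- steel_tube: Round aluminium bar 24 mm diameter, 160 mm long, lying on the bench far left. Leave it alone.
- bangle: Steel bangle, 64 mm, lying flat on the bench near left. Leave it alone.
- bench_pin: Wooden bench pin, a stepped block 110 by 60 mm, lying on the bench near right. Leave it alone.
- hammer: Hammer lying on the bench far right. Leave it alone.
- stop_sleeve: Foot of the depth stop at the bottom of the bore; origin on the bore's axis, 1 mm above the bench. It carries a stop screw set by an earlier user: its top is anywhere from 12 to 36 mm above the bench, cannot be seen and is not measured. Its rubber pad gives 1.5 mm (about 6 N), then it is rigid. The stake is home when pressed onto it (collar then about 1 to 26 mm above the rim).
There are look-alikes about, which are no part of the job. There is more than one size of the holder; the one meant has the size given above. What is shaped like the square_stake but red is not meant.

How it is judged:
By the outcome, as a careful person would: the job done as asked, in the order asked, and still so for the second after the job is handed in, with the robot touching nothing.
It also fails if it takes over 58 s, if anything falls off the work surface, if the arm or the gripper's body presses on something with over 40 N, if the wrist force passes 120 N, or if a joint passes its speed limit or range.

## Robot

A 7-joint arm with a two-finger parallel gripper is mounted at the origin on the work surface. World frame = base frame: x ahead of the robot, y to its left, z up, the work surface at z = 0. Lengths are in m, angles in degrees, forces in N, time in s.
With the tool pointing down it reaches from about 0.4 to 0.85 m from the base axis. Payload 4.5 kg.
Tool frame: the origin (TCP) lies midway between the tips of the shut fingers; the grasp point (between the pads) lies 19 mm behind it; z points along the fingers, y is the line along which they close (so a half turn about z gives the same grasp; the last joint's range is limited). The gripper opens to 85 mm and grips with 20 to 120 N. Pads are 22 mm wide; open, the fingers measure 114 mm over their backs; the gripper's body (76 mm by 85 mm) begins 54 mm behind the grasp point. The pads swing forward as they close: fully open they stand 13 mm farther back than shut.
Start: joints at [65.65, 39.483, -11.15, 89.685, 9.013, 51.709, -12.324], TCP at [0.277, -0.56, 0.231] pointing down, gripper open.
Joint ranges: [-172.22, 172.22], [-26.19, 119.32], [-84.43, 86.54], [7.71, 146.69], [-57.33, 237.33], [2.42, 119.75], [-152.13, 152.13]. Speed limits (degrees/s): [147.25, 147.25, 180, 180, 180, 180, 180].

## Interface

Orientations are given as [roll, pitch, yaw] about the fixed x, y, z axes, in that order (R = Rz(yaw) Ry(pitch) Rx(roll)).
In Python, from bench import readout, snapshot, calibration, close_job gives the robot as it stands.
- The arm moves only by the tool carry_out, never from a script. Its arguments are lists of equal length, an entry for each row: "claw": the finger opening in cm, from 0 to 8.54; "travel": the shift along the tool's x, y, z in cm, a list of three; "yaw": the turn about the tool's z in rad. A call has 1 to 20 rows; each row shifts and turns the commanded pose from where the row before left it, along the tool's axes as they then stand; what a row does not reach is not made up. A row lasts 1/10 s, in which the tool goes at most 50 mm and 8.59 degrees, less where a joint would pass 70% of its speed; a pose out of reach is approached as far as the arm can. A call with a gripper value outside its range is refused whole. The fingers move at their own pace and stop on an object; "force" is the grip in N (left out, the last holds). Time passes only in rows, so rows that do not move let the fingers close. It gives the time, the measured TCP pose, the force, the opening and the grip force at its end, in the units of the state.
- readout.read_state(): the state, without advancing time (a new reading comes with each control period).
- snapshot(name): name is "scene" or "side" or "wrist"; returns (picture, depth): 480x640x3 uint8, red, green, blue; 480x640 float32, m along the optical axis (not along the pixel's ray), 0 where there is no reading.
- calibration(name): a dict with "intrinsics" (3x3 intrinsics, pixels), "T" (4x4, takes a point from camera to world coordinates); the wrist camera has in their place "hand_eye" (4x4, takes a point from camera to tool coordinates, whose origin is the TCP and whose axes are the flange's). Camera axes: x right, y up, looking along -z (the intrinsics and any distortion apply to the point x, -y, -z); pixel columns grow to the right and rows downward; lengths in m; the calibration is good to about 2 mm. A picture is of the moment at which its call begins: read the wrist's pose just before it. calibration takes no time and is no camera call.
- close_job(): hands the job in; it is judged then, once.
The state is a dict: "clock": time; "joints": joint angles; "qd": joint speeds; "joint_efforts": joint torques, N m; "position": TCP position; "ee_rot": TCP orientation; "ft_force": force on the tool from outside, world axes, zero at the start; "torque": the same for the moment, N m; "gripper_width": finger opening in m; "gripper_force": force on a finger pad.
Only numpy, scipy, OpenCV 4.12 (cv2) and the standard library are available. Lean on these libraries where they do the work, as an engineer would, in place of code of your own. Each camera call takes 0.05 s, during which the arm holds its last target. There are 200 camera calls.

## Working session

There is one attempt and no reset: what is moved stays moved. The work goes in short steps, Python scripts to look and compute and a tool call to move; the robot and the scene stay as the last step left them, time stands still between calls to the robot, and variables do not carry over. Pictures are saved under pics/ and viewed, at most 10 in all, crops included, and the job is handed in when it is done.

Besides the shell and the picture viewer there is one more tool, called after "Request:" as name([rows], argument=value, ...), one row to a line, values as JSON. carry_out: Moves the arm, as the interface text tells. Its arguments: {"type":"object","properties":{"claw":{"type":"array"},"travel":{"type":"array"},"yaw":{"type":"array"},"force":{"type":"number"}},"required":["claw","travel","yaw"]}

```bash
mkdir -p pics; ls
cat > h.py <<'E'
import numpy as np, cv2
from bench import readout, snapshot, calibration, close_job
from scipy.spatial.transform import Rotation as R
def save(n,p): cv2.imwrite('pics/'+n,cv2.cvtColor(p,cv2.COLOR_RGB2BGR))
def camT(name,st=None):
    c=calibration(name)
    if 'T' in c: return np.array(c['intrinsics']),np.array(c['T']),c
    st=st or readout.read_state()
    T=np.eye(4);T[:3,:3]=R.from_euler('xyz',st['ee_rot'],degrees=True).as_matrix();T[:3,3]=st['position']
    return np.array(c['intrinsics']),T@np.array(c['hand_eye']),c
def rayplane(K,T,uv,z):
    u,v=uv; d=T[:3,:3]@np.array([(u-K[0,2])/K[0,0],-(v-K[1,2])/K[1,1],-1]);o=T[:3,3]
    return o+d*(z-o[2])/d[2]
def cloud(K,T,D):
    v,u=np.mgrid[:480,:640]
    P=np.stack([(u-K[0,2])/K[0,0]*D,-(v-K[1,2])/K[1,1]*D,-D],-1)
    return P@T[:3,:3].T+T[:3,3]
def proj(K,T,P):
    p=(np.array(P)-T[:3,3])@T[:3,:3]; return K[0,0]*p[0]/-p[2]+K[0,2],K[1,1]*-p[1]/-p[2]+K[1,2]
E
python3 - <<'E'
from h import *
print(readout.read_state())
for n in ['scene','side']:
    p,d=snapshot(n); save(n+'0.png',p); np.savez(n+'0.npz',p=p,d=d); print(n,calibration(n))
print(calibration('wrist'))
E
```

```text
pics
{'clock': 0.0, 'joints': array([ 65.65016166,  39.53455662, -11.14576702,  89.74549157,
         9.01193949,  51.70945783, -12.32411544]), 'qd': array([ 0.00548607,  0.05300046, -0.02600068,  0.02461135, -0.0075    ,
        0.10140126,  0.07531391]), 'joint_efforts': array([-1.15942798e-04, -5.39612997e+01, -1.26658984e+00, -1.58538294e+01,
        9.10782750e-03,  9.50809568e-03, -2.32733180e-05]), 'position': array([ 0.27646024, -0.55979684,  0.23046662]), 'ee_rot': array([-1.79892572e+02,  6.58886111e-03,  2.62918543e+01]), 'ft_force': array([-0.88086059,  0.39622092, -0.97552496]), 'torque': array([ 0.04427118,  0.04337467, -0.0225842 ]), 'gripper_force': 0.0, 'gripper_width': 0.08523558242859386}
scene {'intrinsics': array([[488.72035642,   0.        , 319.32835763],
       [  0.        , 488.72035642, 236.14826708],
       [  0.        ,   0.        ,   1.        ]]), 'T': array([[ 0.52087076, -0.69129722,  0.50080117,  1.03280616],
       [ 0.85363436,  0.42083429, -0.3069314 , -0.28054924],
       [ 0.00142652,  0.58737268,  0.80931533,  0.88949487],
       [ 0.        
[... 293 characters left out ...]
-0.07581258, -0.66613277,  0.74197007,  0.84470086],
       [ 0.01945724,  0.74298158,  0.66902898,  0.81547776],
       [ 0.        ,  0.        ,  0.        ,  1.        ]])}
{'intrinsics': array([[397.98776091,   0.        , 315.05192628],
       [  0.        , 397.98776091, 238.73028088],
       [  0.        ,   0.        ,   1.        ]]), 'hand_eye': array([[ 7.97144196e-04,  9.65191739e-01,  2.61542103e-01,
         6.55114953e-02],
       [ 9.99999274e-01, -5.32996768e-04, -1.08089496e-03,
        -1.10977712e-03],
       [-9.03869789e-04,  2.61542774e-01, -9.65191463e-01,
        -1.41653999e-01],
       [ 0.00000000e+00,  0.00000000e+00,  0.00000000e+00,
         1.00000000e+00]])}
```

View pics/scene0.png

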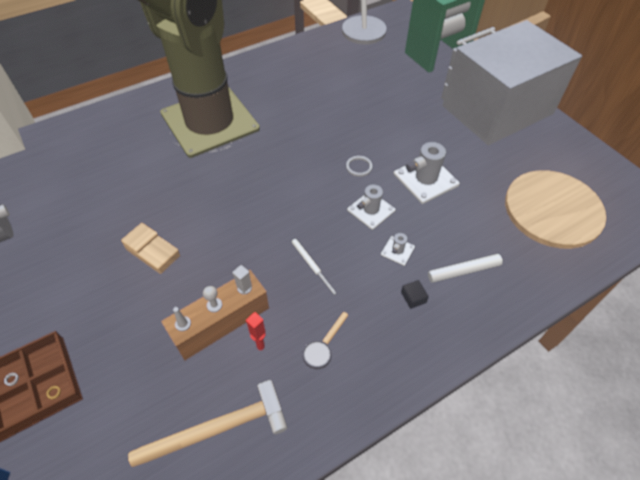

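View pics/side0.png

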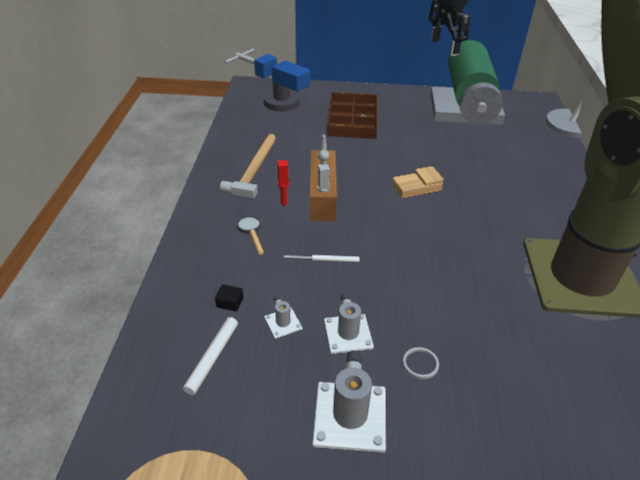

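The scene view shows the square stake at about (242,275), in the rack's end hole nearest the holders. There are three holders, at (427,170), (372,205) and (399,247). The red decoy is at (257,330). Next I'll measure the sizes.

Run:
```python
from h import *
for n,boxes in {'scene':{'big':(385,130,470,205),'mid':(342,178,400,230),'small':(378,228,420,268),'rack':(155,255,275,360)},
 'side':{'big':(305,345,395,455),'mid':(315,290,382,358),'small':(258,292,308,340),'rack':(300,130,345,225)}}.items():
    z=np.load(n+'0.npz');p,d=z['p'],z['d'];K,T,_=camT(n);C=cloud(K,T,d);hsv=cv2.cvtColor(p,cv2.COLOR_RGB2HSV)
    for k,(a,b,c,e) in boxes.items():
        Q=C[b:e,a:c].reshape(-1,3);H=hsv[b:e,a:c].reshape(-1,3)
        ok=(d[b:e,a:c].ravel()>0)
        if k=='rack':
            m=ok&(H[:,1]>80)&(Q[:,2]>.06)&(Q[:,2]<.08)
            r=cv2.minAreaRect((Q[m,:2]*1000).astype(np.float32)); print(n,k,r,np.median(Q[m,2]))
            m=ok&(H[:,1]<60)&(Q[:,2]>.10)
            for cx in [Q[m]]: print('  tops z',np.percentile(cx[:,2],[50,95,99]))
            continue
        m=ok&(H[:,2]>170)&(H[:,1]<50)&(Q[:,2]<.02)
        r=cv2.minAreaRect((Q[m,:2]*1000).astype(np.float32)) if m.sum()>5 else None
        zt=np.percentile(Q[ok,2],98)
        m2=ok&(Q[:,2]>zt-.006)&(Q[:,2]<zt+.01)
        rr=cv2.minEnclosingCircle((Q[m2,:2]*1000).astype(np.float32))
        print(n,k,'foot',r,'zfoot',np.median(Q[m,2]),'ztop',zt,'top',rr,m2.sum())
```

```text
scene big foot ((465.8049011230469, 334.96759033203125), (131.9995880126953, 201.7649383544922), 0.8433043360710144) zfoot 0.012259065216938092 ztop 0.10057185420258187 top ((474.88330078125, 366.4538269042969), 29.660823822021484) 329
scene mid foot ((466.9069519042969, 231.34657287597656), (93.22428894042969, 167.36566162109375), 21.391931533813477) zfoot 0.008759397078257458 ztop 0.07077121883960404 top ((487.70562744140625, 186.42227172851562), 31.385608673095703) 190
scene small foot ((602.8927001953125, 186.1230926513672), (59.311466217041016, 69.85797882080078), 27.93486213684082) zfoot 0.005950055139107513 ztop 0.04998818362676527 top ((613.9067993164062, 173.466064453125), 23.622196197509766) 124
scene rack ((599.7567138671875, -218.83770751953125), (137.51779174804688, 189.58114624023438), 4.346076488494873) 0.07004658200926267
  tops z [0.1250502  0.13146986 0.13225113]
side big foot ((470.7279357910156, 320.5986328125), (114.2684097290039, 206.7212371826172), 0.08697701245546341) zfoot 0.011604241093842893 ztop 0.10092211345864285 top ((471.9984130859375, 367.2413024902344), 29.1021785736084) 813
side mid foot ((481.3043212890625, 194.0880126953125), (81.47637939453125, 88.7210693359375), 12.676858901977539) zfoot 0.008373388943507587 ztop 0.07226220028784144 top ((483.380126953125, 241.01507568359375), 65.75018310546875) 268
side small foot ((605.7293701171875, 178.7421875), (59.071380615234375, 63.26024627685547), 27.149629592895508) zfoot 0.0059011673178001045 ztop 0.04963201716791927 top ((609.8410034179688, 174.22213745117188), 22.71700668334961) 150
side rack ((561.6427001953125, -220.24819946289062), (59.12412643432617, 194.1173858642578), 4.580272674560547) 0.07015730428608324
  tops z [0.12130557 0.13085458 0.13279544]
```

The mid holder matches the size given (70 mm high, foot about 80 mm). I'll move above the stake for a wrist view.

Request:
carry_out([
  [0,0,0],
  [0,0,0],
  [0,0,0],
  [0,0,0],
  [0,0,0],
  [0,0,0],
  [0,0,0],
  [0,0,0],
  [3.2,2.6,0],
  [3.2,2.6,0],
  [3.2,2.6,0],
  [3.2,2.6,0],
  [3.2,2.6,0],
  [3.2,2.6,0],
  [3.2,2.6,0],
  [3.2,2.6,0],
  [3.2,2.6,0],
  [3.2,2.6,0],
  [3.2,2.6,0],
  [3.2,2.6,0],
], claw=[8.5,8.5,8.5,8.5,8.5,8.5,8.5,8.5,8.5,8.5,8.5,8.5,8.5,8.5,8.5,8.5,8.5,8.5,8.5,8.5], yaw=[-0.149,-0.149,-0.149,-0.149,-0.149,-0.149,-0.149,-0.149,0,0,0,0,0,0,0,0,0,0,0,0])

```text
clock: 2.1
position: [0.5576, -0.1513, 0.2309]
ee_rot: [-180.0, 0.0, 94.6]
ft_force: [0.9, -0.2, 0.2]
gripper_width: 0.0849
gripper_force: 0.0
```

Request:
carry_out([
  [0,0,0],
  [0,0,0],
  [0,0,0],
], claw=[8.5,8.5,8.5], yaw=[0,0,0])

```text
clock: 2.4
position: [0.5561, -0.1542, 0.2308]
ee_rot: [-179.9, 0.1, 94.5]
ft_force: [0.3, -0.5, 0.1]
gripper_width: 0.0852
gripper_force: 0.0
```

Run:
```python
from h import *
s=readout.read_state();print(s['clock'],s['position'],s['ee_rot'],s['ft_force'],s['joints'])
p,d=snapshot('wrist');save('w1.png',p);K,T,c=camT('wrist',s);np.savez('w1.npz',p=p,d=d,T=T,K=K)
C=cloud(K,T,d)
m=((d>0)&(C[...,2]>.122)&(C[...,2]<.14)).astype(np.uint8)
cs,_=cv2.findContours(m,cv2.RETR_EXTERNAL,cv2.CHAIN_APPROX_NONE)
for q in cs:
    if cv2.contourArea(q)<60: continue
    mm=np.zeros_like(m);cv2.drawContours(mm,[q],-1,1,-1);Q=C[(mm*m)>0]
    print(cv2.boundingRect(q),cv2.minAreaRect((Q[:,:2]*1000).astype(np.float32)),np.percentile(Q[:,2],[5,50,95]),Q.mean(0))
```

```text
2.4 [ 0.55613131 -0.15416271  0.23082469] [-1.79897804e+02  6.09000230e-02  9.44900922e+01] [ 0.29281026 -0.49314603  0.10221061] [ 27.1721322   37.68320991 -27.9675022   97.6335781   21.97889777
  50.29738073  -5.61559251]
(308, 406, 13, 14) ((564.8785400390625, -285.95098876953125), (6.589697360992432, 9.076796531677246), 85.21669006347656) [0.12235992 0.12741632 0.12951535] [ 0.56454375 -0.28523926  0.12658737]
(297, 316, 34, 32) ((559.4378051757812, -222.49337768554688), (22.922664642333984, 21.981489181518555), 53.56843566894531) [0.12249541 0.1262479  0.12897657] [ 0.5594464  -0.22070532  0.12605716]
(294, 224, 40, 40) ((554.4120483398438, -157.93797302246094), (22.06386375427246, 22.17698097229004), 16.473886489868164) [0.12643716 0.12890164 0.13001066] [ 0.55429856 -0.15712999  0.12868678]
```

View pics/w1.png

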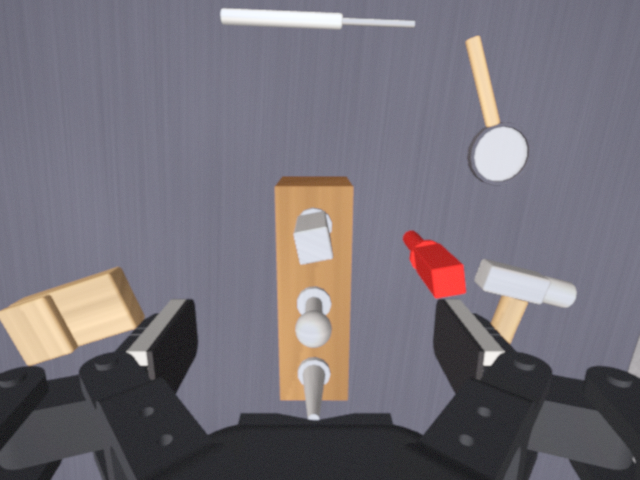

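Run:
```python
from h import *
z=np.load('w1.npz');p,d,T,K=z['p'],z['d'],z['T'],z['K']
save('c1.png',cv2.resize(p[195:280,270:355],None,fx=7,fy=7,interpolation=cv2.INTER_CUBIC)[:600])
g=cv2.cvtColor(p,cv2.COLOR_RGB2GRAY)
C=cloud(K,T,d)
n=np.cross(np.gradient(C,axis=1),np.gradient(C,axis=0));n/=np.linalg.norm(n,axis=2,keepdims=True)+1e-12
m=(C[...,2]>.123)&(np.arange(480)[:,None]<290)
print(np.histogram(g[m],12))
r=[rayplane(K,T,q,.13)*1000 for q in [(294,230),(328,226),(331,261),(300,264)]];print(np.round(r,1))
```

```text
(array([  4,   3, 370, 291,   9,  55,  61,  34,  66, 550, 474,   4]), array([ 78.        ,  92.41666667, 106.83333333, 121.25      ,
       135.66666667, 150.08333333, 164.5       , 178.91666667,
       193.33333333, 207.75      , 222.16666667, 236.58333333,
       251.        ]))
[[ 541.4 -148.8  130. ]
 [ 562.5 -144.5  130. ]
 [ 566.4 -167.3  130. ]
 [ 546.7 -170.9  130. ]]
```

View pics/c1.png

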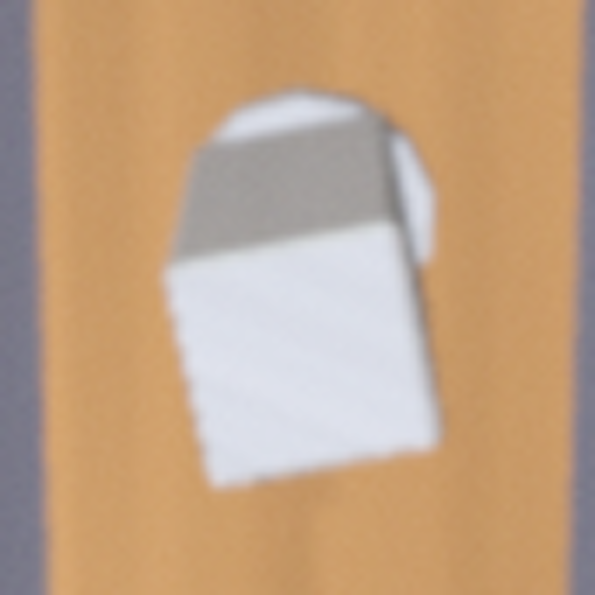

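The crop shows the bright top face, with corners at (168,268), (392,222), (440,440) and (214,488). It is turned about 12° from the rack.

Run:
```python
from h import *
z=np.load('w1.npz');T,K=z['T'],z['K']
r=np.array([rayplane(K,T,(269.6+x/7,194.6+y/7),.13)*1000 for x,y in [(168,268),(392,222),(440,440),(214,488)]])
print(r.round(1),r.mean(0),[np.linalg.norm(r[i]-r[i-1]).round(1) for i in range(4)])
e=[r[1]-r[0],r[2]-r[3],r[0]-r[3],r[1]-r[2]]
print([np.degrees(np.arctan2(v[1],v[0])).round(1) for v in e])
```

```text
[[ 541.3 -150.6  130. ]
 [ 561.  -144.8  130. ]
 [ 567.1 -164.9  130. ]
 [ 546.9 -171.1  130. ]] [ 554.07913264 -157.85897365  130.        ] [np.float64(21.2), np.float64(20.5), np.float64(21.0), np.float64(21.2)]
[np.float64(16.5), np.float64(17.2), np.float64(105.2), np.float64(107.0)]
```

Request:
carry_out([
  [0,0,0],
  [0,0,0],
  [3.9,0.32,0],
  [3.9,0.32,0],
  [3.9,0.32,0],
  [3.9,0.32,0],
  [3.9,0.32,0],
  [3.9,0.32,0],
  [3.9,0.32,0],
  [3.9,0.32,0],
  [3.9,0.32,0],
  [0,0,0],
  [0,0,0],
  [0,0,0],
], claw=[5,5,5,5,5,5,5,5,5,5,5,5,5,5], yaw=[-0.105,-0.105,0,0,0,0,0,0,0,0,0,0,0,0])

```text
clock: 3.85
position: [0.4849, 0.1893, 0.231]
ee_rot: [-180.0, 0.1, 106.4]
ft_force: [-1.2, -0.2, -0.8]
gripper_width: 0.0502
gripper_force: 0.0
```

Run:
```python
from h import *
s=readout.read_state();print(s['clock'],s['position'],s['ee_rot'],s['joints'],s['ft_force'])
p,d=snapshot('wrist');K,T,c=camT('wrist',s);np.savez('w2.npz',p=p,d=d,T=T,K=K)
C=cloud(K,T,d)
u,v=proj(K,T,(.484,.19,.07));print(u,v)
m=((d>0)&(C[...,2]>.064)&(C[...,2]<.076)).astype(np.uint8)
cs,_=cv2.findContours(m,cv2.RETR_EXTERNAL,cv2.CHAIN_APPROX_NONE)
for q in cs:
    if cv2.contourArea(q)<60: continue
    mm=np.zeros_like(m);cv2.drawContours(mm,[q],-1,1,-1);Q=C[(mm*m)>0]
    print(cv2.boundingRect(q),cv2.minEnclosingCircle((Q[:,:2]*1000).astype(np.float32)),np.percentile(Q[:,2],[5,50,95]))
u,v=int(u),int(v);u0=max(u-60,0);v0=max(v-55,0);print(u0,v0)
save('w2.png',p)
save('c2.png',cv2.resize(p[v0:v0+100,u0:u0+120],None,fx=6,fy=6,interpolation=cv2.INTER_CUBIC))
```

```text
3.85 [0.48485433 0.18934927 0.23101987] [-1.79952866e+02  1.08067961e-01  1.06421667e+02] [ -7.97505199  33.80040339 -29.69590837 107.01201513  22.9643887
  45.25184031 -33.54231265] [-1.15932992 -0.19816491 -0.84896218]
315.2158113437825 218.34233807814167
(288, 183, 51, 51) ((480.6064453125, 196.2423095703125), 19.937557220458984) [0.06716156 0.06883975 0.07015565]
255 163
```

View pics/c2.png

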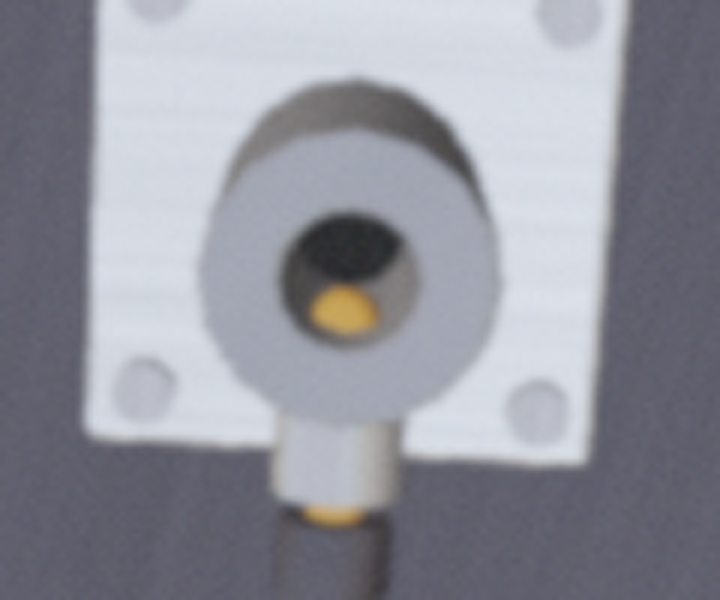

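The crop shows the bore centred at about (350,279) with the barrel centred on it (ratio 18:40, so the right size). The plunger nose is at the image bottom, which is the -y side.

Run:
```python
from h import *
z=np.load('w2.npz');T,K,p=z['T'],z['K'],z['p']
for x,y in [(350,280.5),(349.5,276),(350,279)]: print(rayplane(K,T,(254.6+x/6,162.6+y/6),.07)*1000)
# same-plane checks from scene/side
for n,b in {'side':(315,290,382,358),'scene':(342,178,400,230)}.items():
    q=np.load(n+'0.npz');K2,T2,_=camT(n);C=cloud(K2,T2,q['d']);a,bb,c,e=b
    Q=C[bb:e,a:c].reshape(-1,3);m=(abs(Q[:,2]-.07)<.005)&(np.hypot(Q[:,0]-.481,Q[:,1]-.195)<.03)
    print(n,cv2.minEnclosingCircle((Q[m,:2]*1000).astype(np.float32)))
s=readout.read_state();yaw=np.radians(106.4)
e=np.array([.5541,-.1579])-s['position'][:2]
print(e,e@[np.cos(yaw),np.sin(yaw)],e@[np.sin(yaw),-np.cos(yaw)])
```

```text
[480.29378588 196.31393714  70.        ]
[480.06597936 196.86050927  70.        ]
[480.2384043  196.50227226  70.        ]
side ((485.0707092285156, 193.4720916748047), 24.633769989013672)
scene ((485.7449645996094, 194.07615661621094), 23.51202964782715)
[ 0.06916217 -0.34719755] -0.3525988116571456 -0.03168003115809811
```

Request:
carry_out([
  [-3.9,-0.35,0],
  [-3.9,-0.35,0],
  [-3.9,-0.35,0],
  [-3.9,-0.35,0],
  [-3.9,-0.35,0],
  [-3.9,-0.35,0],
  [-3.9,-0.35,0],
  [-3.9,-0.35,0],
  [-3.9,-0.35,0],
  [-0.16,-0.02,0],
  [0,0,3],
  [0,0,3],
  [0,0,0],
], claw=[5,5,5,5,5,5,5,5,5,5,5,5,5], yaw=[0,0,0,0,0,0,0,0,0,0,0,0,0])

```text
clock: 5.2
position: [0.5511, -0.1562, 0.168]
ee_rot: [-179.6, -0.2, 106.5]
ft_force: [-0.4, -0.0, -0.7]
gripper_width: 0.0497
gripper_force: 0.0
```

Request:
carry_out([
  [0,0,0],
  [0,0,0],
], claw=[5,5], yaw=[0,0])

```text
clock: 5.4
position: [0.5557, -0.1553, 0.1728]
ee_rot: [179.9, 0.1, 106.6]
ft_force: [0.3, -0.1, 0.6]
gripper_width: 0.05
gripper_force: 0.0
```

Run:
```python
from h import *
s=readout.read_state();print(s['clock'],s['position'],s['ee_rot'],s['ft_force'])
p,d=snapshot('wrist');K,T,c=camT('wrist',s);np.savez('w3.npz',p=p,d=d,T=T,K=K)
g=cv2.cvtColor(p,cv2.COLOR_RGB2HSV)
u,v=map(int,proj(K,T,(.554,-.158,.13)));print(u,v)
m=((g[...,2]>195)&(g[...,1]<45)).astype(np.uint8)
n,l,st,ce=cv2.connectedComponentsWithStats(m);k=l[v,u];print(st[k],ce[k])
q,_=cv2.findContours((l==k).astype(np.uint8),cv2.RETR_EXTERNAL,cv2.CHAIN_APPROX_NONE)
q=max(q,key=cv2.contourArea)[:,0]
W=np.array([rayplane(K,T,a,.13)[:2]*1000 for a in q],np.float32);print(cv2.minAreaRect(W))
save('w3.png',p)
```

```text
5.4 [ 0.55574265 -0.15525574  0.17280869] [1.79866526e+02 6.40225233e-02 1.06583764e+02] [ 0.25247742 -0.05597932  0.63996072]
311 276
[ 290  255   43   41 1759] [310.9766913 275.       ]
((553.7081909179688, -157.68360900878906), (20.971324920654297, 20.961273193359375), 16.550140380859375)
```

Request:
carry_out([
  [0,0,0],
  [0,0,0],
  [0,0,0],
], claw=[5,5,5], yaw=[0,0,0])

```text
clock: 5.75
position: [0.5551, -0.155, 0.1718]
ee_rot: [180.0, 0.0, 106.6]
ft_force: [0.1, 0.1, 0.4]
gripper_width: 0.0504
gripper_force: 0.0
```

Request:
carry_out([
  [-0.23,-0.19,0],
  [0,0,2.5],
  [0,0,2.5],
  [0,0,2],
  [0,0,1],
  [0,0,0],
  [0,0,0],
], claw=[5,5,5,5,5,5,5], yaw=[0,0,0,0,0,0,0])

```text
clock: 6.45
position: [0.5542, -0.1578, 0.0919]
ee_rot: [179.9, 0.0, 106.6]
ft_force: [-0.3, -0.6, 0.4]
gripper_width: 0.0502
gripper_force: 0.0
```

Request:
carry_out([
  [0,0,0],
  [0,0,0],
  [0,0,0],
  [0,0,0],
  [0,0,0],
  [0,0,0],
  [0,0,0],
  [0,0,0],
], claw=[3.4,2.8,2.6,2.4,2.0,2.0,2.0,2.0], yaw=[0,0,0,0,0,0,0,0], force=60)

```text
clock: 7.25
position: [0.5541, -0.1578, 0.0918]
ee_rot: [179.9, 0.0, 106.6]
ft_force: [0.7, 0.1, 5.1]
gripper_width: 0.0211
gripper_force: 58.7
```

Request:
carry_out([
  [0,0,-0.5],
  [0,0,-1],
  [0,0,-1.5],
  [0,0,-2],
  [0,0,-2],
  [0,0,-2],
  [0,0,-1],
  [0,0,0],
  [0,0,0],
], claw=[2,2,2,2,2,2,2,2,2], yaw=[0,0,0,0,0,0,0,0,0])

```text
clock: 8.15
position: [0.5529, -0.1579, 0.1907]
ee_rot: [-179.9, -0.0, 106.6]
ft_force: [0.1, 0.7, -4.1]
gripper_width: 0.021
gripper_force: 59.3
```

Request:
carry_out([
  [1,0.1,0],
  [2,0.15,0],
  [3,0.25,0],
  [3,0.25,0],
  [3,0.25,0],
  [3,0.25,0],
  [3,0.25,0],
  [3,0.25,0],
  [3,0.25,0],
  [3,0.25,0],
  [3,0.25,0],
  [3,0.25,0],
  [2,0.25,0],
  [1,0.25,0],
  [0,0.06,0],
  [0,0,0],
  [0,0,0],
  [0,0,0],
], claw=[2,2,2,2,2,2,2,2,2,2,2,2,2,2,2,2,2,2], yaw=[0,0,0,0,0,0,0,0,0,0,0,0,0,0,0,0,0,0])

```text
clock: 9.95
position: [0.4827, 0.1951, 0.1911]
ee_rot: [-180.0, 0.1, 106.5]
ft_force: [-0.1, -1.4, -4.3]
gripper_width: 0.0211
gripper_force: 59.2
```

Run:
```python
from h import *
s=readout.read_state();print(s['clock'],s['position'],s['ee_rot'],s['ft_force'],s['torque'],s['gripper_width'])
for n in ['side','scene','wrist']:
    p,d=snapshot(n);K,T,c=camT(n,s);np.savez(n+'4.npz',p=p,d=d,T=T,K=K)
    u,v=map(int,proj(K,T,(.4803,.1965,.09)));print(n,u,v)
    a,b=max(u-40,0),max(v-40,0)
    if n=='wrist': save('w4.png',p)
    else:
        q=cv2.resize(p[b:b+80,a:a+80],None,fx=5,fy=5,interpolation=cv2.INTER_CUBIC); print(a,b)
        out=q if n=='side' else np.hstack([out,q])
save('c4.png',out)
```

```text
9.95 [0.48266453 0.19505442 0.19110005] [-1.79965708e+02  5.84795034e-02  1.06487082e+02] [-0.09366578 -1.37376503 -4.29625998] [ 0.01347198 -0.04972325 -0.0127143 ] 0.02113103297072383
side 351 302
311 262
scene 373 184
333 144
wrist 313 237
```

View pics/c4.png

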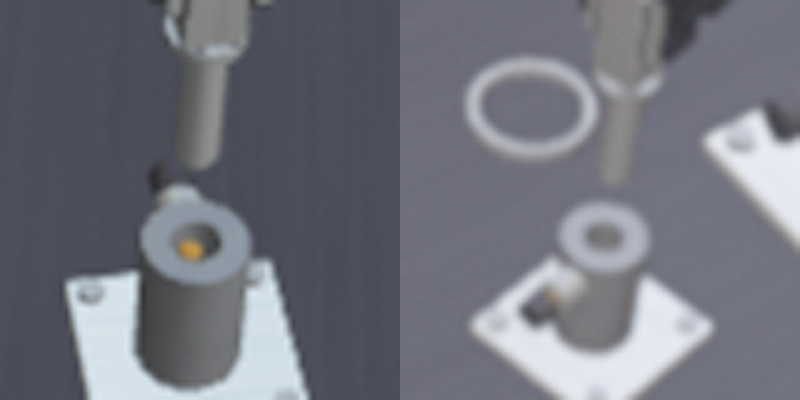

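View pics/w4.png

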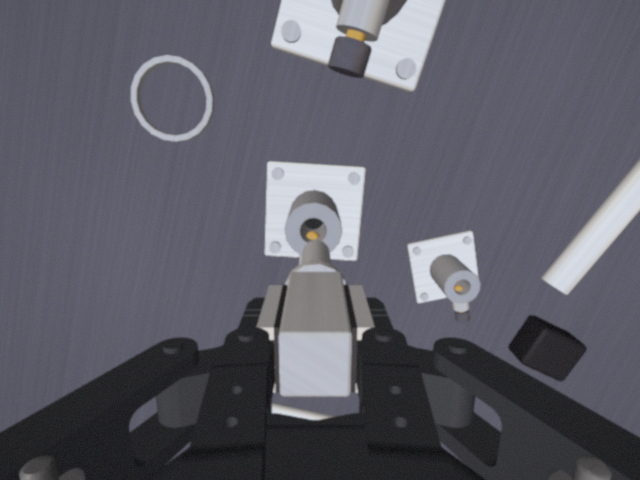

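The c4 crops show the shank tip at about (196,158) in the side crop and (614,176) in the scene crop. The mouth is at (196,242) and (604,237). I'll compare both by ray casting.

Run:
```python
from h import *
for n,o,tip,bore in [('side',(311,262),(196.5,158),(196,242)),('scene',(333,144),(214,176),(204,237))]:
    K,T,_=camT(n);f=lambda q:(o[0]+q[0]/5-.4,o[1]+q[1]/5-.4)
    t=rayplane(K,T,f(tip),.1093)*1000;b=rayplane(K,T,f(bore),.07)*1000;print(n,t[:2],b[:2],(b-t)[:2])
# ring fit in wrist4
z=np.load('wrist4.npz');C=cloud(z['K'],z['T'],z['d']);m=(abs(C[...,2]-.069)<.004)&(np.hypot(C[...,0]-.48,C[...,1]-.196)<.025)
print(cv2.minEnclosingCircle((C[m][:,:2]*1000).astype(np.float32)))
print(rayplane(z['K'],z['T'],(313.3,224),.07)*1000)
```

```text
side [483.92655975 191.87433462] [481.84046353 196.04439761] [-2.08609621  4.17006298]
scene [482.45247578 198.23005539] [482.38246364 197.37865832] [-0.07001214 -0.85139707]
((480.43670654296875, 195.56710815429688), 19.968490600585938)
[479.15687522 200.11112094  70.        ]
```

Request:
carry_out([
  [0.12,-0.19,0],
  [0,0,1],
  [0,0,1.2],
  [0,0,1],
  [0,0,0],
  [0,0,0],
], claw=[2,2,2,2,2,2], yaw=[0,0,0,0,0,0])

```text
clock: 10.7
position: [0.48, 0.1973, 0.1587]
ee_rot: [-179.9, 0.0, 106.6]
ft_force: [-0.1, 0.0, -4.0]
gripper_width: 0.0214
gripper_force: 59.0
```

Run:
```python
from h import *
s=readout.read_state();print(s['clock'],s['position'],s['ee_rot'],s['ft_force'],s['torque'])
for n in ['side','scene']:
    p,d=snapshot(n);K,T,c=camT(n,s)
    u,v=map(int,proj(K,T,(.4803,.1965,.075)));a,b=u-22,v-33;print(n,a,b)
    q=cv2.resize(p[b:b+60,a:a+44],None,fx=9,fy=9,interpolation=cv2.INTER_CUBIC)
    out=q if n=='side' else np.hstack([out,q])
save('c5.png',out)
```

```text
10.7 [0.48000869 0.19727334 0.15873473] [-1.79941934e+02  9.04262094e-03  1.06629737e+02] [-0.08354552  0.00731198 -3.98048937] [ 0.02916766 -0.04000321 -0.00050489]
side 328 275
scene 350 156
```

View pics/c5.png

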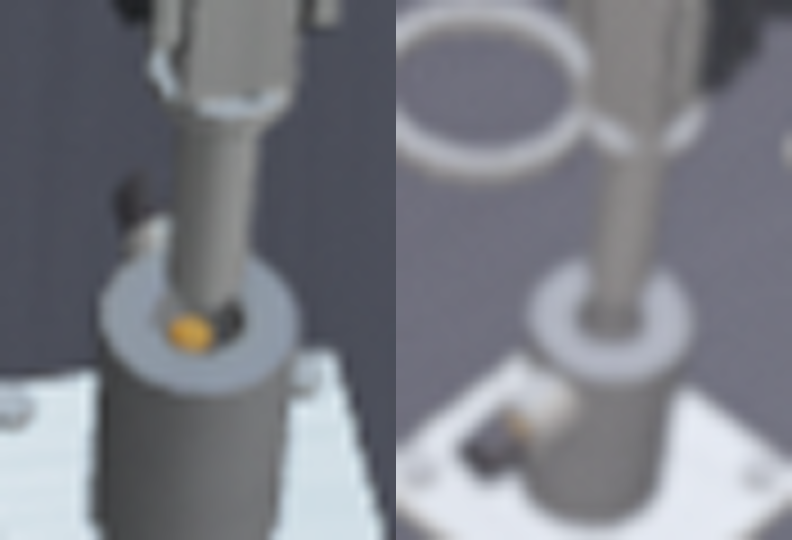

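Both c5 crops show the tip centred over the mouth within about 1 mm, so I'll enter slowly and watch the force.

Request:
carry_out([
  [0,0,0.2],
  [0,0,0.25],
  [0,0,0.25],
  [0,0,0.25],
  [0,0,0],
], claw=[2,2,2,2,2], yaw=[0,0,0,0,0])

```text
clock: 11.3
position: [0.48, 0.1971, 0.1494]
ee_rot: [-180.0, 0.0, 106.6]
ft_force: [0.3, -0.6, -3.6]
gripper_width: 0.0213
gripper_force: 59.0
```

Request:
carry_out([
  [0,0,0.15],
  [0,0,0.15],
  [0,0,0],
], claw=[2,2,2], yaw=[0,0,0])

```text
clock: 11.6
position: [0.4802, 0.1972, 0.1466]
ee_rot: [-180.0, 0.0, 106.6]
ft_force: [0.4, 0.1, -3.6]
gripper_width: 0.0214
gripper_force: 59.0
```

Request:
carry_out([
  [0,0,0.15],
  [0,0,0.15],
  [0,0,0],
], claw=[2,2,2], yaw=[0,0,0])

```text
clock: 11.9
position: [0.4801, 0.1972, 0.1436]
ee_rot: [-180.0, 0.0, 106.6]
ft_force: [0.7, -0.3, -4.5]
gripper_width: 0.0212
gripper_force: 59.0
```

Request:
carry_out([
  [0,0,0.1],
  [0,0,0.1],
  [0,0,0],
], claw=[2,2,2], yaw=[0,0,0])

```text
clock: 12.2
position: [0.4802, 0.1972, 0.1416]
ee_rot: [-180.0, 0.0, 106.6]
ft_force: [-0.1, 0.5, -2.9]
gripper_width: 0.0213
gripper_force: 59.0
```

Request:
carry_out([
  [0,0,0.1],
  [0,0,0.1],
  [0,0,0.1],
  [0,0,0.1],
  [0,0,0.1],
  [0,0,0],
], claw=[2,2,2,2,2,2], yaw=[0,0,0,0,0,0])

```text
clock: 12.8
position: [0.4803, 0.1974, 0.1367]
ee_rot: [180.0, -0.0, 106.6]
ft_force: [-0.3, 0.3, -3.9]
gripper_width: 0.0211
gripper_force: 59.1
```

Request:
carry_out([
  [0,0,0.1],
  [0,0,0.1],
  [0,0,0.1],
  [0,0,0],
], claw=[2,2,2,2], yaw=[0,0,0,0])

```text
clock: 13.2
position: [0.4805, 0.1976, 0.134]
ee_rot: [179.9, -0.0, 106.6]
ft_force: [-0.1, 0.3, 0.6]
gripper_width: 0.0213
gripper_force: 59.5
```

Request:
carry_out([
  [0,0,0.1],
  [0,0,0.1],
  [0,0,0.1],
  [0,0,0],
], claw=[2,2,2,2], yaw=[0,0,0,0])

```text
clock: 13.6
position: [0.4803, 0.1975, 0.1306]
ee_rot: [180.0, -0.0, 106.6]
ft_force: [0.3, 0.5, 0.0]
gripper_width: 0.0215
gripper_force: 59.6
```

Request:
carry_out([
  [0,0,0.1],
  [0,0,0.1],
  [0,0,0.1],
  [0,0,0.1],
  [0,0,0],
], claw=[2,2,2,2,2], yaw=[0,0,0,0,0])

```text
clock: 14.1
position: [0.4803, 0.1974, 0.1264]
ee_rot: [-180.0, -0.0, 106.6]
ft_force: [1.5, 1.7, -4.1]
gripper_width: 0.0217
gripper_force: 58.9
```

Request:
carry_out([
  [0,0,0.1],
  [0,0,0.1],
  [0,0,0.1],
  [0,0,0.1],
  [0,0,0],
], claw=[2,2,2,2,2], yaw=[0,0,0,0,0])

```text
clock: 14.6
position: [0.4801, 0.1974, 0.1225]
ee_rot: [-180.0, -0.0, 106.6]
ft_force: [-0.6, 2.6, -2.3]
gripper_width: 0.021
gripper_force: 59.2
```

Request:
carry_out([
  [0,0,0.1],
  [0,0,0.1],
  [0,0,0],
], claw=[2,2,2], yaw=[0,0,0])

```text
clock: 14.9
position: [0.4802, 0.1973, 0.1206]
ee_rot: [-180.0, -0.0, 106.6]
ft_force: [0.6, 2.5, -2.8]
gripper_width: 0.0214
gripper_force: 59.3
```

Request:
carry_out([
  [0,0,0.06],
  [0,0,0.06],
  [0,0,0.06],
  [0,0,0],
], claw=[2,2,2,2], yaw=[0,0,0,0])

```text
clock: 15.3
position: [0.4802, 0.1973, 0.1188]
ee_rot: [-180.0, -0.0, 106.6]
ft_force: [-0.4, 3.2, -2.8]
gripper_width: 0.0213
gripper_force: 59.2
```

Request:
carry_out([
  [0,0,0.06],
  [0,0,0.06],
  [0,0,0],
], claw=[2,2,2], yaw=[0,0,0])

```text
clock: 15.6
position: [0.4802, 0.1974, 0.1177]
ee_rot: [180.0, -0.0, 106.6]
ft_force: [-1.7, 3.1, -0.5]
gripper_width: 0.0212
gripper_force: 59.4
```

Request:
carry_out([
  [0,0,0.04],
  [0,0,0.04],
  [0,0,0],
], claw=[2,2,2], yaw=[0,0,0])

```text
clock: 15.9
position: [0.4803, 0.1973, 0.1168]
ee_rot: [180.0, -0.0, 106.6]
ft_force: [-0.2, 3.7, -1.9]
gripper_width: 0.0213
gripper_force: 59.3
```

Request:
carry_out([
  [0,0,0.06],
  [0,0,0.06],
  [0,0,0],
], claw=[2,2,2], yaw=[0,0,0])

```text
clock: 16.2
position: [0.4803, 0.1973, 0.1156]
ee_rot: [180.0, -0.0, 106.6]
ft_force: [-0.5, 2.9, -3.4]
gripper_width: 0.0214
gripper_force: 59.0
```

Request:
carry_out([
  [0,0,0.06],
  [0,0,0.06],
  [0,0,0],
], claw=[2,2,2], yaw=[0,0,0])

```text
clock: 16.5
position: [0.4803, 0.1973, 0.1145]
ee_rot: [180.0, -0.0, 106.6]
ft_force: [-0.7, 2.6, -2.1]
gripper_width: 0.0214
gripper_force: 59.2
```

Request:
carry_out([
  [0,0,0.06],
  [0,0,0.06],
  [0,0,0],
], claw=[2,2,2], yaw=[0,0,0])

```text
clock: 16.8
position: [0.4803, 0.1973, 0.1135]
ee_rot: [180.0, 0.0, 106.6]
ft_force: [-1.4, 2.2, 1.7]
gripper_width: 0.0212
gripper_force: 59.9
```

Request:
carry_out([
  [0,0,0.04],
  [0,0,0],
], claw=[2,2], yaw=[0,0])

```text
clock: 17.0
position: [0.4803, 0.1973, 0.1131]
ee_rot: [180.0, 0.0, 106.6]
ft_force: [-0.5, 3.4, 2.9]
gripper_width: 0.0214
gripper_force: 59.9
```

Request:
carry_out([
  [0,0,0.04],
  [0,0,0],
], claw=[2,2], yaw=[0,0])

```text
clock: 17.2
position: [0.4804, 0.1974, 0.1129]
ee_rot: [180.0, 0.0, 106.6]
ft_force: [-0.9, 2.8, 4.9]
gripper_width: 0.0213
gripper_force: 60.5
```

Request:
carry_out([
  [0,0,0.04],
  [0,0,0],
], claw=[2,2], yaw=[0,0])

```text
clock: 17.4
position: [0.4804, 0.1974, 0.1126]
ee_rot: [180.0, 0.0, 106.6]
ft_force: [-1.7, 1.8, 7.0]
gripper_width: 0.0215
gripper_force: 60.7
```

Request:
carry_out([
  [0,0,0.04],
  [0,0,0],
], claw=[2,2], yaw=[0,0])

```text
clock: 17.6
position: [0.4804, 0.1974, 0.1125]
ee_rot: [180.0, 0.0, 106.6]
ft_force: [-1.7, 2.6, 9.6]
gripper_width: 0.0213
gripper_force: 61.1
```

Request:
carry_out([
  [0,0,0.04],
  [0,0,0],
  [0,0,0],
], claw=[2,2,2], yaw=[0,0,0])

```text
clock: 17.9
position: [0.4804, 0.1974, 0.1124]
ee_rot: [179.9, 0.0, 106.6]
ft_force: [-2.4, 1.4, 12.5]
gripper_width: 0.0217
gripper_force: 61.6
```

Request:
carry_out([
  [0,0,0.02],
  [0,0,0],
  [0,0,0],
  [0,0,0],
  [0,0,0],
], claw=[2,2,2,2,2], yaw=[0,0,0,0,0])

```text
clock: 18.4
position: [0.4804, 0.1974, 0.1124]
ee_rot: [179.9, 0.0, 106.6]
ft_force: [-3.8, 1.6, 14.9]
gripper_width: 0.0214
gripper_force: 61.7
```

Request:
carry_out([
  [0,0,0],
  [0,0,0],
  [0,0,0],
  [0,0,0],
  [0,0,0],
  [0,0,0],
], claw=[2.3,2.6,3.5,4.5,4.5,4.5], yaw=[0,0,0,0,0,0])

```text
clock: 19.0
position: [0.4802, 0.1971, 0.111]
ee_rot: [-180.0, 0.0, 106.6]
ft_force: [-0.3, 0.1, 0.5]
gripper_width: 0.045
gripper_force: 0.0
```

Request:
carry_out([
  [0,0,-0.5],
  [0,0,-1.5],
  [0,0,-2],
  [0,0,-3],
  [0,0,-3],
  [0,0,-2],
  [0,0,0],
  [0,0,0],
], claw=[4.5,4.5,4.5,4.5,4.5,4.5,4.5,4.5], yaw=[0,0,0,0,0,0,0,0])

```text
clock: 19.8
position: [0.4802, 0.197, 0.2313]
ee_rot: [180.0, 0.0, 106.6]
ft_force: [-0.3, -0.4, -0.8]
gripper_width: 0.0452
gripper_force: 0.0
```

Run:
```python
from h import *
s=readout.read_state();print(s['clock'],s['position'],s['ft_force'],s['gripper_width'])
p,d=snapshot('wrist');K,T,c=camT('wrist',s);C=cloud(K,T,d)
m=(d>0)&(np.hypot(C[...,0]-.4803,C[...,1]-.197)<.02)&(C[...,2]>.11)&(C[...,2]<.18)
print(m.sum(),np.percentile(C[m][:,2],[50,90,98]))
p2,_=snapshot('side');save('c6.png',np.hstack([cv2.resize(p,(400,300)),cv2.resize(p2[220:370,250:450],(400,300))]))
```

```text
19.8 [0.48020682 0.19701991 0.23134692] [-0.26175318 -0.43123879 -0.7635522 ] 0.045226911141213494
1791 [0.15005876 0.15107778 0.1515798 ]
```

View pics/c6.png

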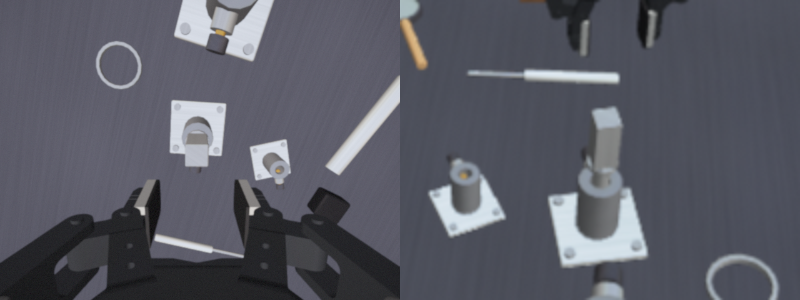

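The stake stands upright with its top at z ≈ 0.150 m, which matches the pressed height. The hand is clear, so I'm handing in.

```bash
python3 -c "
from h import *
print(close_job())"
```

```text
the job is handed in; nothing more can be done
None
```

The square stake is standing on the hidden stop in the 70 mm holder; I pressed it home with about 15 N at the wrist (peak reading 14.9 N), let go and handed the job in at about 20 s.

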